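# Lay out the spin-coating tray

### The job

Kit the tray for the next spin-coating run: set the small amber bottle, the spin chuck and the wafer wand on the tray, each inside its own drawn outline, the bottle and the chuck standing upright and the wand lying flat with its round paddle in the round end of its outline. Never let the bottle tip over, and leave the other things on the bench where they are.

Things in the scene. Friction and masses are not known exactly. Their poses are not given: they have to be found in the camera images.
- tray: shallow steel tray, white floor, fixed to the bench; 222 (x) by 302 (y) mm outside, lip 12 mm high, walls and floor 4 mm thick. Origin: centre of its underside; z up. Three outlines in thin black line (3 mm wide) are printed on its floor side by side about 90 mm apart along the tray's y axis, in any order. Each outline's line runs (at its middle) 6 mm outside its item all round
- mark_bottle: printed small circle, 48 mm across: the spot of the small amber bottle. Origin: its centre, on the tray's floor (floor 4 mm above the bench)
- mark_chuck: printed large circle, 72 mm across: the spot of the spin chuck. Origin: its centre, on the tray's floor
- mark_wand: printed outline of the wafer wand, 152 mm long: a straight 26 mm wide part ending in a 38 mm circle. Origin: middle of its length, on the tray's floor; x points to the round (paddle) end. The wand belongs with its origin and x axis on these
- outline_tip (a point): on the tray's floor, where the wand's paddle end belongs: 70 mm along +x of mark_wand
- outline_tail (a point): on the tray's floor, where the wand's handle end belongs: 70 mm along -x of mark_wand
- vial: the small amber glass bottle with white cap and a paper label, loose, standing: body 36 mm diameter up to 42 mm, then a shoulder, cap 27 mm diameter from 49 to 65 mm (its top); about 60 g. Origin: centre of its underside, z up. Can be gripped across its body from above
- chuck: the spin chuck, a white plastic spool-like turned part, loose, standing on its foot: foot 44 mm diameter and 10 mm high, stem 28 mm diameter, round head 60 mm diameter from 28 to 38 mm (its top); about 70 g. Origin: centre of its underside, z up. Can be gripped across its head from above
- wand: the wafer wand, loose, lying flat: black bar handle 95 mm long, 14 mm wide, 12 mm high with a small flush steel dot on top, then a thin steel neck and a flat round steel paddle 26 mm across; 140 mm long in all, about 45 g. Origin: middle of its length, on its underside; x points to the paddle, z up; the handle spans x = -70 to +25 mm, the balance point is about x = -15 mm
- wand_tip (a point): end of the wand's paddle, 70 mm along its x, at underside height
- wand_tail (a point): end of the wand's handle, 70 mm along its -x, at underside height
- dish: bystander: closed glass petri dish, 62 mm diameter, 16 mm high; origin at centre of underside
- tube: bystander: clear tube with a green cap lying on the bench, 100 mm long, 22 mm high; origin at mid-length, underside, x along it
- wafer_box: bystander: flat round wafer box, 70 mm diameter, 19 mm high; origin at centre of underside
- big_bottle: bystander: large clear bottle with blue cap, 80 mm diameter, 140 mm high; origin at centre of underside
- beaker: bystander: small glass beaker, 56 mm diameter, 60 mm high; origin at centre of underside
Not all that is in view belongs to the job. What is shaped like the chuck but green is not meant. There is more than one size of the wand; the one meant has the size given above.

How it is judged:
By the outcome, as a careful person would: the job done as asked, in the order asked, and still so for the second after the job is handed in, with the robot touching nothing.
It also fails if it takes over 72 s, if anything falls off the work surface, if the arm or the gripper's body presses on something with over 40 N, if the wrist force passes 120 N, or if a joint passes its speed limit or range.

### The arm

A 7-joint arm with a two-finger parallel gripper is mounted at the origin on the work surface. World frame = base frame: x ahead of the robot, y to its left, z up, the work surface at z = 0. Lengths are in mm, angles in rad, forces in N, time in s.
With the tool pointing down it reaches from about 400 to 900 mm from the base axis. Payload 5.6 kg.
Tool frame: the origin (TCP) lies midway between the tips of the shut fingers; the grasp point (between the pads) lies 19 mm behind it; z points along the fingers, y is the line along which they close (so a half turn about z gives the same grasp; the last joint's range is limited). The gripper opens to 92 mm and grips with 3 to 60 N. Pads are 20 mm wide; open, the fingers measure 128 mm over their backs; the gripper's body (75 mm by 189 mm) begins 69 mm behind the grasp point.
Start: joints at [-1.351, 0.468, -0.012, 1.603, 0.006, 1.071, -0.056], TCP at [168.904, 627.68, 180.792] pointing down, gripper open.
Joint ranges: [-2.53, 2.53], [-0.31, 2.02], [-1.57, 1.55], [0.28, 2.44], [-1.29, 4.43], [0.15, 1.84], [-2.92, 2.92]. Speed limits (rad/s): [2.57, 2.57, 3.14, 3.14, 3.14, 3.14, 3.14].

### API

Orientations are given as a rotation vector (axis times angle).
In Python, from cell import robot, grip, kin, viewer gives the robot as it stands. Calls block until the motion is done:
- robot.movep(position, orientation): joint-space move of the TCP to a pose.
- robot.servo_line(position, feed=150, rotation=None): straight line of the TCP; rotation=None keeps the orientation; feed is the mean speed in mm/s.
- robot.goto_joints(angles): joint-space move.
- grip(opening, newtons=None): opening from 0.0 (shut) to 1.0 (fully open); newtons is the grip in N (None keeps the last); returns when the fingers have stopped.
- robot.hold(seconds).
- kin.ik(position, orientation): joint angles nearest the present ones, or None.
- robot.observe(): the state.
- viewer.read_camera(name): name is "scene" or "top"; returns the picture (400x640x3 uint8, red, green, blue); there is no depth.
- viewer.camera_info(name): a dict with "camera_matrix" (3x3 intrinsics, pixels), "k1" (the pictures are not rectified: a ray, as slopes to the right and down, at radius r is drawn at 1 + k1 r^2 times it, then the intrinsics apply), "R" (3x3) and "t" (3): a world point X has camera coordinates R X + t. Camera axes: x right, y down, z forward; pixel columns grow to the right and rows downward; lengths in mm; the calibration is good to about 2 mm. A picture is of the moment at which its call begins. camera_info takes no time and is no camera call.
A pose or a line that the arm cannot do raises robot.IKError and nothing moves.
- robot.job_done(): hands the job in; it is judged then, once.
Trained networks look in the newest picture that a camera, given by its name, has taken for a name from the list of things; names that differ only in an ending like _2 or _b are one class to them, and where a whole thing is asked for, a point or a joint stands for the part that bears it (a point fixed in the world has none). Each returns a list of dicts, best first, with "confidence" (0 to 1); they miss things now and then, are a little off and sometimes report something else, mostly with a low value. They report only what shows in the picture. A call takes as long as a camera call. They do not tell look-alikes from the thing itself.
- viewer.silhouettes(name, camera): "mask" (400x640 bool, what is visible of it).
- viewer.pinpoint(name, camera): "at" ([x, y, z] in mm, in the coordinates of the camera as it stood for that picture, good to about 4 mm: a listed point, or the origin of a listed thing).
The state is a dict: "t": time; "joints": joint angles; "joint_velocities": joint speeds; "joint_torque": joint torques, N m; "tcp_pos": TCP position; "tcp_rot": TCP orientation; "contact_force": force on the tool from outside, world axes, zero at the start; "wrist_torque": the same for the moment, N m; "grip_width": opening from 0.0 (shut) to 1.0 (fully open); "grip_force": force on a finger pad.
Only numpy, scipy, OpenCV 4.12 (cv2) and the standard library are available. Lean on these libraries where they do the work, as an engineer would, in place of code of your own. Each camera call takes 0.05 s, during which the arm holds its last target. There are 200 camera calls.

## Working session

There is one attempt and no reset: what is moved stays moved. The work goes in short steps, each a Python script; the robot and the scene stay as the last script left them, time stands still between calls to the robot, and variables do not carry over. Pictures are saved under pics/ and viewed, at most 10 in all, crops included, and the job is handed in when it is done.

```bash
mkdir -p pics; cat > h.py <<'E'
import numpy as np, cv2
from cell import robot, grip, kin, viewer
def cam(n):
    c=viewer.camera_info(n); return np.array(c["camera_matrix"]),c["k1"],np.array(c["R"]),np.array(c["t"])
def proj(n,X):
    K,k,R,t=cam(n); p=cv2.projectPoints(np.float64(X).reshape(-1,1,3),cv2.Rodrigues(R)[0],t,K,np.array([k,0,0,0.]))[0]
    return p.reshape(-1,2)
def ray(n,uv):
    K,k,R,t=cam(n); p=cv2.undistortPoints(np.float64(uv).reshape(-1,1,2),K,np.array([k,0,0,0.])).reshape(-1,2)
    return -R.T@t, np.c_[p,np.ones(len(p))]@R
def onplane(n,uv,z):
    o,d=ray(n,uv); return o+d*((z-o[2])/d[:,2])[:,None]
def tri(ns,uvs):
    A=0;b=0
    for n,uv in zip(ns,uvs):
        o,d=ray(n,uv); d=d[0]/np.linalg.norm(d[0]); P=np.eye(3)-np.outer(d,d); A=A+P; b=b+P@o
    return np.linalg.solve(A,b)
def world(n,at):
    K,k,R,t=cam(n); return R.T@(np.array(at)-t)
def snap(n,f=None):
    im=viewer.read_camera(n)
    if f: cv2.imwrite('pics/'+f,cv2.cvtColor(im,cv2.COLOR_RGB2BGR))
    return im
E
cat > a.py <<'E'
from h import *
np.set_printoptions(precision=1,suppress=True)
a=snap("scene");b=snap("top")
for n,im in(("scene",a),("top",b)):
    cv2.imwrite(f'pics/{n}1.png',cv2.cvtColor(im,cv2.COLOR_RGB2BGR))
    K,k,R,t=cam(n); print(n,-R.T@t,R[2],K[0,0])
for q in "tray mark_bottle mark_chuck mark_wand outline_tip outline_tail vial chuck wand wand_tip wand_tail dish tube wafer_box big_bottle beaker".split():
    for n in("scene","top"):
        for r in viewer.pinpoint(q,n): 
            w=world(n,r["at"]); print(q,n,round(r["confidence"],2),w,proj(n,w)[0])
o=robot.observe(); print(o["t"],o["tcp_rot"],o["tcp_pos"],o["grip_width"])
E
python3 a.py
```

```text
scene [888.7 595.7 565.9] [-0.4 -0.7 -0.6] 388.74244830472765
top [ 188.5  -70.7 1383. ] [ 0.2 -0.  -1. ] 518.5478212761041
tray scene 0.72 [516.7 180.    2.3] [372.8 280.2]
tray top 0.9 [514.5 180.4  -1.3] [221.7 208.7]
tray top 0.68 [ 335.2 -236.4   -3.3] [382.  256.9]
mark_bottle scene 0.56 [491.1  94.5   3.1] [358.2 250.9]
mark_bottle top 0.52 [490.1  90.6   6. ] [255.  213.2]
mark_chuck scene 0.52 [526.2 173.5   7.1] [367.1 278.3]
mark_chuck top 0.47 [526.9 177.4   3.2] [222.2 203.8]
mark_wand scene 0.53 [ 333.8 -233.8    0.7] [336.4 169. ]
mark_wand scene 0.34 [458.7 275.5   1.4] [428.1 300.4]
mark_wand top 0.54 [529.6 269.    4.6] [188.2 206.4]
mark_wand top 0.53 [ 339.6 -238.2   -5.1] [382.4 255.2]
outline_tip scene 0.53 [599.2 269.5   0.6] [366.1 330.8]
outline_tip top 0.71 [595.8 264.3   6.1] [188.4 182.6]
outline_tip top 0.19 [ 336.9 -236.2   -5.6] [381.8 256.4]
outline_tail scene 0.53 [457.2 273.6   5.2] [428.4 298. ]
outline_tail top 0.55 [457.9 271.   -0.7] [189.4 232.7]
outline_tail top 0.34 [490.4  86.    7. ] [256.6 212.9]
vial scene 0.74 [ 606.  -314.5   -2.8] [239.
[... 1547 characters left out ...]
tail top 0.34 [531.4 265.4   1.5] [189.8 205.9]
wand_tail top 0.21 [ 444.2 -289.7   -2.2] [396.1 214.9]
dish scene 0.61 [ 696.  -157.3    4.8] [227.4 219.6]
dish top 0.93 [ 694.5 -152.3   -2.5] [335.3 133.8]
tube scene 0.59 [ 335.4 -233.7   -2. ] [335.9 170. ]
tube top 0.79 [ 338.5 -239.5   -2.2] [383.  255.5]
wafer_box scene 0.79 [ 698.1 -334.4    0.6] [204.7 187.7]
wafer_box top 0.83 [ 701.6 -334.4    0.2] [399.  124.2]
big_bottle scene 0.85 [776.1 -37.8  -1.6] [211.2 263. ]
big_bottle top 0.67 [778.9 -35.5   0.2] [291.  109.9]
beaker scene 0.58 [ 564.1 -500.5    1.1] [230.1 152.1]
beaker top 0.97 [ 560.7 -507.7    2.9] [468.6 164.9]
1.7 [0.4 3.1 0. ] [168.9 627.7 180.8] 0.9998232977645705
```

```bash
python3 -c "
import cv2
a=cv2.imread('pics/top1.png'); cv2.imwrite('pics/t2.png',cv2.resize(a[90:340,160:500],None,fx=2.3,fy=2.3,interpolation=cv2.INTER_CUBIC))
a=cv2.imread('pics/scene1.png'); cv2.imwrite('pics/s2.png',cv2.resize(a[110:370,190:470],None,fx=2.3,fy=2.3,interpolation=cv2.INTER_CUBIC))"
```

```text
(no output)
```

View pics/t2.png

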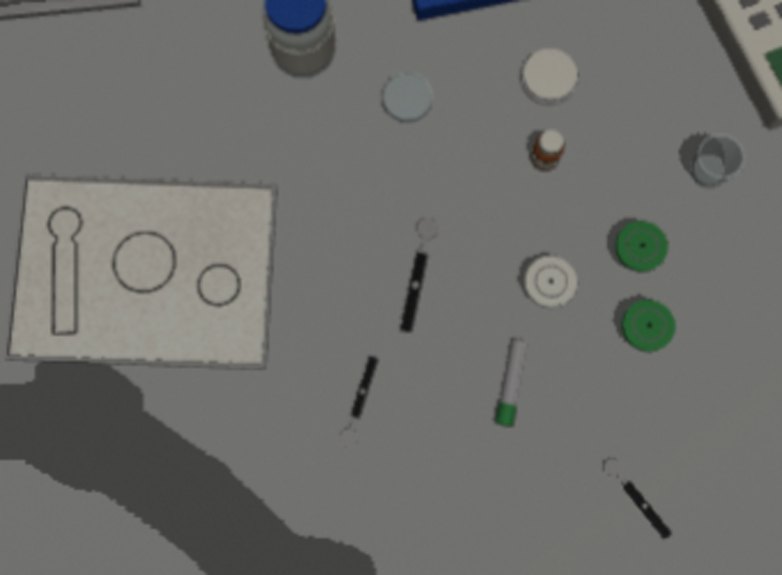

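View pics/s2.png

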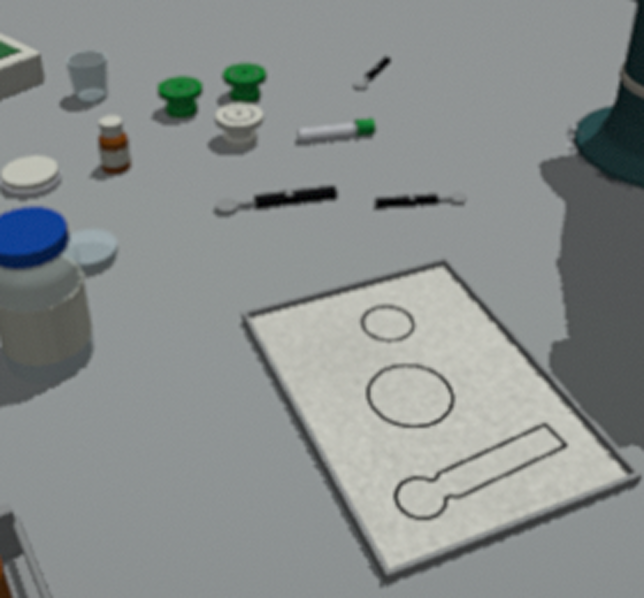

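The top crop shows the white chuck at (550,281), the vial at (548,150) and the long wand at (415,280). The outlines are on the tray at left, with the wand's paddle end toward +x. The scene view agrees. The green chucks and short wands are decoys.

```bash
cat > fit.py <<'E'
from h import *
from scipy.optimize import least_squares
np.set_printoptions(precision=1,suppress=True)
A=np.linspace(0,2*np.pi,48,endpoint=False)
ring=lambda r,z:np.c_[r*np.cos(A),r*np.sin(A),0*A+z]
VIAL=[np.r_[ring(18,0),ring(18,42)],np.r_[ring(18,42),ring(13.5,49)],np.r_[ring(13.5,49),ring(13.5,65)]]
CHUCK=[np.r_[ring(22,0),ring(22,10)],np.r_[ring(14,10),ring(14,28)],np.r_[ring(30,28),ring(30,38)]]
HANDLE=[np.array([[x,y,z] for x in(-70,25) for y in(-7,7) for z in(0,12)],float)]
def mom(mask):
    m=cv2.moments(mask.astype(np.uint8),True); return np.array([m['m10']/m['m00'],m['m01']/m['m00'],m['mu20']/m['m00'],m['mu11']/m['m00'],m['mu02']/m['m00']])
def model(n,parts,p):
    S=8; c,s=np.cos(p[3]),np.sin(p[3]); R=np.array([[c,-s,0],[s,c,0],[0,0,1]])
    uv=[proj(n,q@R.T+p[:3]) for q in parts]; lo=np.floor(np.vstack(uv).min(0))-2; hi=np.vstack(uv).max(0)+3
    im=np.zeros(np.int32((hi-lo)*S)[::-1],np.uint8)
    for u in uv: cv2.fillConvexPoly(im,cv2.convexHull(np.int32(np.round(((u-lo)*S+S/2-.5)*16))),1,shift=4)
    m=mom(im); m[:2]=(m[:2]-(S/2-.5))/S+lo; m[2:]/=S*S; return m
def fit(masks,parts,p0,yaw=False):
    ms={n:mom(k) for n,k in masks.items()}; k=5 if yaw else 2
    f=lambda p:np.concatenate([(model(n,parts,np.r_[p,0][:4])-m)[:k] for n,m in ms.items()])
    r=least_squares(f,p0 if yaw else p0[:3],diff_step=2e-3,x_scale=[100,100,100,1] if yaw else [100]*3)
    return r.x,r.fun
def near(name,n,X):
    u=proj(n,X)[0]; c=[]
    for r in viewer.silhouettes(name,n):
        m=r["mask"]
        if m.sum()>8: c.append((np.hypot(*(mom(m)[:2]-u)),m))
    d,m=min(c,key=lambda t:t[0]); 
    if d>12: print("far",name,n,d)
    return m
def dark(n,im,X,rad,thr):
    u=proj(n,X)[0]; g=cv2.cvtColor(im,cv2.COLOR_RGB2GRAY); k,l,st,ce=cv2.connectedComponentsWithStats((g<thr).astype(np.uint8),connectivity=8)
    c=[i for i in range(1,k) if st[i,4]>15 and np.hypot(*(ce[i]-u))<rad]
    if not c: return None
    i=max(c,key=lambda i:st[i,4]); m=np.zeros(g.shape,np.uint8); h=cv2.findContours((l==i).astype(np.uint8),cv2.RETR_EXTERNAL,cv2.CHAIN_APPROX_NONE)[0][0]
    cv2.drawContours(m,[h],-1,1,-1); return m
E
cat > b.py <<'E'
from fit import *
im={n:snap(n) for n in("scene","top")}
for q,P,X in(("vial",VIAL,[604,-316,0,0]),("chuck",CHUCK,[446,-290,0,0])):
    ms={n:near(q,n,np.add(X[:3],[0,0,25])) for n in im}
    print(q,*fit(ms,P,X),{n:int(m.sum()) for n,m in ms.items()})
for q,r,X in(("mark_bottle",25.,[490,91,4,0]),("mark_chuck",37.,[527,176,4,0])):
    ms={n:dark(n,im[n],X[:3],8,130 if n=="scene" else 145) for n in im}
    print(q,{n:None if m is None else (int(m.sum()),mom(m)[:2]) for n,m in ms.items()})
    try: print(*fit(ms,[ring(r,0)],X))
    except Exception as e: print(e)
X=[478,-143,0,np.arctan2(-45,139)]
ms={n:dark(n,im[n],[463,-138,6],10,55) for n in im}
print("wand",{n:None if m is None else (int(m.sum()),mom(m)[:2]) for n,m in ms.items()})
try: print(*fit(ms,HANDLE,X,True))
except Exception as e: print(e)
# wand outline
for n in im:
    m=dark(n,im[n],[525,268,4],12,130 if n=="scene" else 145)
    if m is None: print("no outline",n); continue
    rr=cv2.minAreaRect(np.argwhere(m)[:,::-1].astype(np.float32)); 
    uv=np.argwhere(m)[:,::-1].astype(float); w=onplane(n,uv,4.)[:,:2]
    c,s,_=cv2.minAreaRect(w.astype(np.float32)); print("outline",n,c,s,_,m.sum())
    np.save(n+"_ol.npy",w)
g={n:cv2.cvtColor(im[n],cv2.COLOR_RGB2GRAY) for n in im}
for n in g:
    u=np.int32(proj(n,[490,91,4])[0]); print(n,g[n][u[1]-1,u[0]-14:u[0]+15])
o=robot.observe(); print(o["t"])
E
python3 b.py
```

```text
vial [ 602.7 -312.4    0. ] [ 0.  -0.9 -0.4 -0.2] {'scene': 267, 'top': 220}
chuck [ 443.8 -292.9    0. ] [ 0.1 -0.5 -0.1 -0.2] {'scene': 324, 'top': 408}
mark_bottle {'scene': (62, array([357.5, 249.5])), 'top': (338, array([254.6, 213.1]))}
[490.9  91.6   5.3] [ 0.  0.  0. -0.]
mark_chuck {'scene': (151, array([368.2, 283.3])), 'top': (684, array([222.4, 203.4]))}
[527.5 177.6  -1.3] [-0.6  0.1  0.   0.6]
wand {'scene': (167, array([318. , 195.5])), 'top': (57, array([341.5, 206.1]))}
[ 483.5 -172.8   -0.    -0.5] [ -7.9  -4.2   4.6  10.7   0.4   7.    6.4  16.  -34.6  75.7]
outline scene (528.6297607421875, 271.8718566894531) (40.17373275756836, 153.5678253173828) 87.0645751953125 1133
outline top (528.0791625976562, 273.520751953125) (46.299766540527344, 158.53497314453125) 84.30529022216797 789
scene [187 186 184 164 109 111 167 192 192 188 188 189 192 190 191 193 193 195
 194 194 193 194 194 188 157 102 126 180 196]
top [148 146 149 150 148 122  84 118 147 150 150 150 150 148 148 149 149 151
 151 150 148 146 130  89 104 148 151 150 151]
2.0
```

```bash
sed -i 's/^    f=lambda p:.*/    O=np.array([0,0,50,0.])[:4 if yaw else 3]\n    f=lambda p:np.concatenate([(model(n,parts,np.r_[p-O,0][:4])-m)[:k] for n,m in ms.items()])/; s/least_squares(f,p0 if yaw else p0\[:3\]/least_squares(f,np.array(p0[:len(O)])+O/; s/return r.x,r.fun/return r.x-O,r.fun/; s/((g<thr).astype(np.uint8)/(cv2.morphologyEx((g<thr).astype(np.uint8),cv2.MORPH_CLOSE,np.ones((cl,cl))) /; s/rad,thr):/rad,thr,cl=1):/' fit.py
sed -i 's/130 if n=="scene" else 145/155 if n=="scene" else 125/; s/\[463,-138,6\],10,55/[456,-136,6],12,75 if n=="scene" else 70,5/; s/print(n,g\[n\].*/pass/' b.py
cat >> b.py <<'E'
for n in g:
    u=np.int32(proj(n,[456,-136,12])[0]); print(n,u); print(g[n][u[1]-14:u[1]+16:2,u[0]-16:u[0]+17:2])
E
python3 b.py
```

```text
vial [ 603.8 -314.1   -5.3] [-0.1 -0.  -0.   0.1] {'scene': 301, 'top': 211}
chuck [ 444.3 -293.8   -3. ] [ 0.1  0.   0.1 -0.1] {'scene': 324, 'top': 438}
mark_bottle {'scene': (317, array([358.1, 250.2])), 'top': (300, array([254.7, 213.3]))}
[490.1  92.2   3.7] [-0.2 -0.1 -0.1  0.1]
mark_chuck {'scene': (870, array([368. , 281.6])), 'top': (622, array([222.2, 203.5]))}
[527.2 177.4   3.4] [-0.2 -0.  -0.1  0.2]
wand {'scene': (196, array([317.9, 195.5])), 'top': (179, array([339.4, 216.6]))}
[ 477.9 -143.6   -0.    -0.3] [-0.6 -0.5  4.7  0.3  1.3  0.2 -0.4  0.6 -1.6  6. ]
outline scene (527.9112548828125, 269.5195617675781) (40.97888946533203, 156.23611450195312) 89.09822082519531 1202
outline top (528.9313354492188, 271.2593688964844) (40.83183670043945, 156.5783233642578) 86.68355560302734 688
2.3
scene [317 193]
[[147 146 147 147 147 148 148 148 147 149 147 147 147 147 147 147 146]
 [149 148 148 147 149 147 147 148 148 147 148 148 149 148 147 147 148]
 [147 146 146 147 148 146 147 148 149 147 147 147 147 147 147 148 147]
 [147 148 147 147 146 148 147 148 147 147 148 147 147 148 1
[... 1173 characters left out ...]
112 114 113 113 113  99  29  27  55 111 113 113 113 113 113]
 [113 113 113 114 113 114 112  94  75  90  72 114 113 114 113 113 113]
 [113 113 113 114 113 113 112  64  46  52  86 114 113 114 114 113 114]
 [114 113 113 113 113 114 112  62  19  32 109 113 113 113 113 114 113]
 [114 113 113 113 114 114 107  34  19  45 110 113 113 113 113 113 114]
 [113 113 114 113 114 113 100  26  21  62 113 113 113 113 113 114 114]
 [113 114 114 113 113 113  83  21  20  76 113 113 113 113 113 114 114]
 [113 113 114 112 112 113  77  20  25  93 113 113 113 113 114 113 114]
 [113 114 112 113 113 108  44  19  32 109 113 114 114 113 113 114 113]
 [113 113 113 113 113 110  38  21  49 111 114 113 113 113 113 113 113]]
```

```bash
cat > mv.py <<'E'
from fit import *
from scipy.spatial.transform import Rotation as Ro
def down(psi): return (Ro.from_euler('z',psi)*Ro.from_euler('x',np.pi)).as_rotvec()
def choose(*poses):  # (pos,psi) list: common half-turn with joint 7 most central
    best=None
    for k in(0,np.pi):
        q=[kin.ik(p,down(s+k)) for p,s in poses]
        if any(x is None for x in q): continue
        c=max(abs(x[6]) for x in q)
        if best is None or c<best[0]: best=(c,k)
    print("j7",best); return best[1]
def st(tag):
    o=robot.observe(); print(tag,"t%.1f"%o["t"],np.array(o["tcp_pos"]),"w%.1f"%(92*o["grip_width"]),"f%.1f"%o["grip_force"],np.array(o["contact_force"]))
def pick(xy,psi,z,op,N,zt=160):
    robot.movep([*xy,zt],down(psi)); grip(op/92); robot.servo_line([*xy,z],feed=150); st("down"); grip(0,N); st("grip"); robot.servo_line([*xy,zt],feed=150); st("lift")
def place(xy,psi,z,op,zt=160):
    robot.movep([*xy,zt],down(psi)); robot.servo_line([*xy,z+25],feed=150); robot.servo_line([*xy,z],feed=40); st("low"); robot.hold(.2); grip(op/92); st("open"); robot.servo_line([*xy,zt],feed=150); st("up")
E
cat > c.py <<'E'
from mv import *
im={n:snap(n) for n in("scene","top")}
OUT=[np.array([[x,y,0] for x in(-77.5,50) for y in(-14.5,14.5)],float),ring(20.5,0)+[57,0,0]]
p0=[528.4,270.4,4,-.04]
ms={n:dark(n,im[n],[525,270,4],12,155 if n=="scene" else 125) for n in im}
for k in(list(ms),["scene"],["top"]):
    q,r=fit({n:ms[n] for n in k},OUT,p0,True); print("outline",k,q,q[3],r)
ms={n:dark(n,im[n],[456,-136,6],12,75 if n=="scene" else 70,5) for n in im}
for k in(list(ms),["top"]):
    q,r=fit({n:ms[n] for n in k},HANDLE,[477,-143,0,-.3],True); print("wand",k,q,q[3],r)
a=(603.4,-313.4); b=(490.4,92)
k=choose(([*a,160],0.),([*b,160],0.))
pick(a,k,9,62,15); place(b,k,13.5,62)
snap("top","t3.png"); s=snap("scene","s3.png")
cv2.imwrite('pics/s3c.png',cv2.resize(s[190:360,280:480],None,fx=3,fy=3,interpolation=cv2.INTER_CUBIC))
ms={n:near("vial",n,[490,92,30]) for n in im}
print("vial",*fit(ms,VIAL,[490,92,4]))
E
python3 c.py
```

```text
outline ['scene', 'top'] [530.5 273.4   4.9  -0.1] -0.06325070587916894 [-0.9  0.7 -1.2  0.8 -1.6 -1.  -0.9 -1.6 -1.3 -3.8]
outline ['scene'] [529.4 274.4   7.7  -0.1] -0.06488790968745492 [ 0.  -0.1  0.3  0.9 -2. ]
outline ['top'] [528.4 270.4   4.   -0. ] -0.04 [ 0.2 -0.2 -1.6  4.9 -4.7]
wand ['scene', 'top'] [ 476.5 -144.5    1.    -0.3] -0.32319042155918404 [-0.3 -1.1  4.1  0.5  1.2  0.6 -0.   0.4 -1.2  6.5]
wand ['top'] [ 488.6 -144.9  -62.5   -0.3] -0.3134964080315652 [-0.2  0.2 -0.5  1.3 -1.7]
j7 (np.float64(1.5590562395969687), 0)
down t7.8 [ 604.1 -314.    10.1] w61.6 f0.0 [-0.5 -0.5  0.7]
grip t8.4 [ 603.6 -313.3    9.2] w30.6 f12.5 [0.7 0.9 1.5]
lift t9.5 [ 602.8 -312.9  158.8] w26.5 f16.6 [-0.3  0.8 -1.1]
low t12.8 [491.1  92.3  15.5] w26.8 f23.1 [-7.5 -0.2 30.4]
open t13.7 [490.4  92.   13.4] w62.1 f0.0 [-0.5  0.8 -0.1]
up t14.8 [489.7  91.9 159.3] w61.8 f0.0 [ 0.9 -0.  -0. ]
vial [490.2  91.    2.3] [ 0.1  0.   0.1 -0.1]
```

View pics/s3c.png

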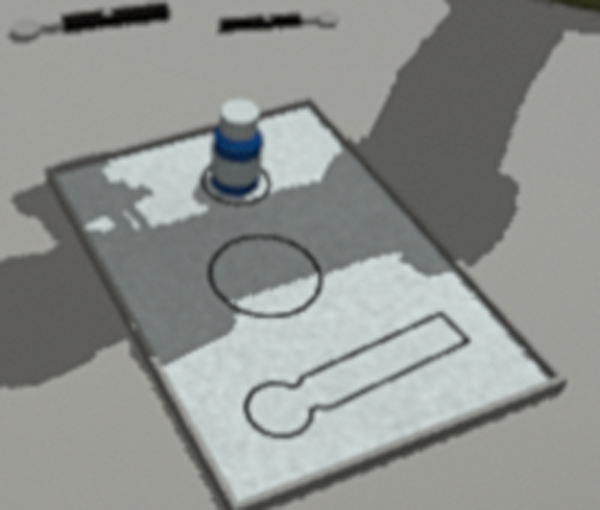

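The bottle stands upright and centred in its circle, at about (237,185) in the crop. The blue is only swapped channels in the saved crop.

```bash
cat > d.py <<'E'
from mv import *
a=(444.2,-293.4); b=(527.2,177.4)
k=choose(([*a,160],np.pi/2),([*b,160],np.pi/2))+np.pi/2
# outline: contour points of the start pictures on the floor plane against the drawn shape
P={}
for n in("scene","top"):
    im=cv2.cvtColor(cv2.imread(f'pics/{n}1.png'),cv2.COLOR_BGR2RGB)
    m=dark(n,im,[525,270,4],12,155 if n=="scene" else 125)
    P[n]=onplane(n,cv2.findContours(m,cv2.RETR_EXTERNAL,cv2.CHAIN_APPROX_NONE)[0][0].reshape(-1,2),4.)[:,:2]
def sd(p,X):
    c,s=np.cos(p[2]),np.sin(p[2]); q=(X-p[:2])@np.array([[c,-s],[s,c]])
    d=np.abs(q-[-14,0])-[62,13]; box=np.hypot(*np.maximum(d,0).T)+np.minimum(d.max(1),0)
    return np.minimum(box,np.hypot(q[:,0]-57,q[:,1])-19)-p[3]
for ns in(["scene"],["top"],["scene","top"]):
    X=np.vstack([P[n] for n in ns]); r=least_squares(lambda p:sd(p,X),[528.4,271,-.04,1],x_scale=[1,1,.01,1],loss='soft_l1')
    print("outline",ns,r.x[:2],"yaw %.4f off %.1f rms %.2f"%(r.x[2],r.x[3],np.sqrt(np.mean(sd(r.x,X)**2))))
pick(a,k,14,80,15); place(b,k,19.5,80)
s=snap("scene","s4.png"); t=snap("top","t4.png")
ms={n:near("chuck",n,[*b,30]) for n in("scene","top")}; print("chuck",*fit(ms,CHUCK,[*b,4]))
ms={n:near("vial",n,[490,92,30]) for n in ms}; print("vial",*fit(ms,VIAL,[490,92,4]))
cv2.imwrite('pics/s4c.png',cv2.resize(s[190:360,280:480,::-1],None,fx=3,fy=3,interpolation=cv2.INTER_CUBIC))
E
python3 d.py
```

```text
j7 (np.float64(0.8139585425386688), 0)
outline ['scene'] [528.1 272.3] yaw -0.0609 off 1.3 rms 0.89
outline ['top'] [528.7 271. ] yaw -0.0571 off 1.6 rms 0.82
outline ['scene', 'top'] [528.3 271.7] yaw -0.0582 off 1.4 rms 1.07
down t18.6 [ 444.8 -293.9   14.7] w79.8 f0.0 [-0.   0.6  1.1]
grip t19.8 [ 444.2 -293.4   14. ] w0.6 f0.0 [-0.   0.2 -0.3]
lift t20.9 [ 443.7 -292.9  159.2] w0.3 f0.0 [-0.7 -0.6 -0.7]
low t24.3 [527.3 177.3  19.5] w0.5 f0.0 [-0.7 -0.  -1. ]
open t25.8 [527.2 177.4  19.5] w79.9 f0.0 [-0.7  0.5 -0.5]
up t26.8 [526.5 177.2 159.2] w80.1 f0.0 [-0.9 -1.8 -0.6]
far chuck scene 130.95264159300197
far chuck top 179.07105972998116
chuck [ 443.7 -292.8   -2.1] [-0. -0. -0.  0.]
vial [490.4  90.5   2.4] [-0. -0. -0.  0.]
```

View pics/s4c.png

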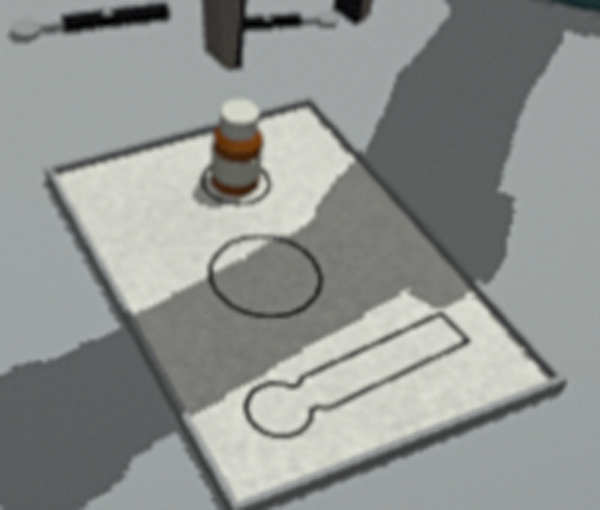

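The chuck was missed. The fingers shut on nothing, and the bottle had been held by its cap, so the fingertips seem to be higher than the reported TCP. I'll check this in the pictures.

```bash
cat > e.py <<'E'
from mv import *
s=cv2.imread('pics/s4.png'); t=cv2.imread('pics/t4.png')
o=robot.observe(); T=np.array(o["tcp_pos"]); R=Ro.from_rotvec(o["tcp_rot"]).as_matrix(); print(T,o["tcp_rot"],R[:,1],"t",o["t"])
out=[]
for n,im,w in(("scene",s,(110,250,280,430)),("top",t,None)):
    S=3; 
    c0=proj(n,T)[0]; r0,c=int(max(0,c0[1]-85)),int(c0[0]-85); cr=cv2.resize(im[r0:r0+150,c:c+130],None,fx=S,fy=S,interpolation=cv2.INTER_CUBIC)
    for off,col in((0,(0,0,255)),(19,(0,255,255)),(38,(0,255,0))):
        for d in(-40,0,40):
            u=(proj(n,T+R[:,1]*d-R[:,2]*off)[0]-[c,r0]+.5)*S; cv2.circle(cr,tuple(int(x) for x in u),3,col,-1)
    out.append(cr)
cv2.imwrite('pics/e.png',np.hstack(out))
E
python3 e.py
```

```text
[527.  177.2 159.5] [-2.2 -2.2  0. ] [ 1. -0. -0.] t 27.1417
```

View pics/e.png

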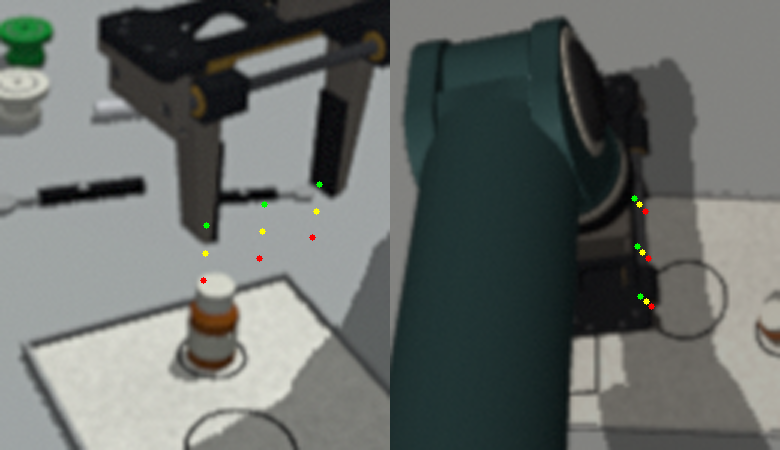

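The fingertips (crop pixels (203,240) and (328,195)) lie about 29 mm behind the reported TCP. I'll correct z by that much and check it by touch.

```bash
cat > f.py <<'E'
from mv import *
a=(444.0,-293.1); b=(527.2,177.4); T=-29
k=choose(([*a,130],np.pi/2),([*b,130],np.pi/2))+np.pi/2
pick(a,k,12+T,82,15,120)
if robot.observe()["grip_width"]*92<45: raise SystemExit("missed")
place(b,k,16.8+T,80,120)
s=snap("scene","s5.png"); t=snap("top","t5.png")
ms={n:near("chuck",n,[*b,30]) for n in("scene","top")}; print("chuck",*fit(ms,CHUCK,[*b,4]))
cv2.imwrite('pics/s5c.png',cv2.resize(s[190:360,280:480,::-1],None,fx=3,fy=3,interpolation=cv2.INTER_CUBIC))
E
python3 f.py
```

```text
j7 (np.float64(1.0843018728234688), 0)
down t30.2 [ 444.4 -293.6  -16.4] w82.2 f0.0 [ 0.2 -0.5 -0.5]
grip t30.7 [ 444.4 -293.1  -16.6] w59.9 f15.0 [-0.4  1.2  4.6]
lift t31.7 [ 443.5 -292.6  119.2] w59.5 f15.0 [ 0.4  0.9 -0.6]
low t35.1 [527.2 177.2 -12.4] w59.2 f15.0 [ 0.4  0.2 -1.1]
open t35.8 [527.2 177.4 -12.2] w80.1 f0.0 [-0.   0.2 -0.7]
up t36.8 [526.5 177.4 119.2] w80.2 f0.0 [ 0.1  0.3 -0. ]
chuck [524.8 172.9  -1.3] [-1.1 -0.3 -1.   1.2]
```

View pics/s5c.png

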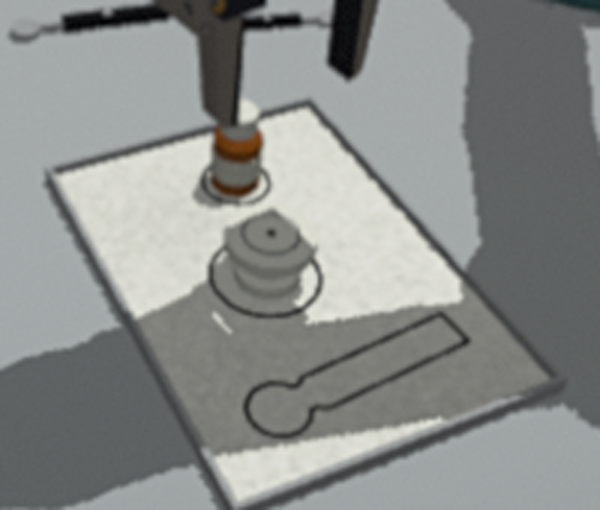

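The chuck stands inside its circle, with its foot at about (268,276) in the crop and the circle centred at (265,276). Next is the wand, with the bench found by touch.

```bash
cat > g.py <<'E'
from mv import *
T=-29; wy=-.317; my=-.0585; e=lambda y:np.array([np.cos(y),np.sin(y)])
a=np.array([476.6,-143.6])-15*e(wy); b=np.array([528.4,271.6])-15*e(my)
k=choose(([*a,100],wy),([*b,100],my))
robot.movep([*a,100],down(wy+k)); grip(34/92)
z=6+T; robot.servo_line([*a,z],feed=120); robot.hold(.15)
while z>-32:
    f=robot.observe()["contact_force"][2]
    if f>4: break
    z-=1; robot.servo_line([*a,z],feed=20)
print("touch",z,f); z+=1.5; robot.servo_line([*a,z],feed=20); grip(0,20); st("grip")
robot.servo_line([*a,90],feed=150); st("lift")
if robot.observe()["grip_width"]*92<9: raise SystemExit("missed")
robot.movep([*b,90],down(my+k)); robot.servo_line([*b,z+25],feed=150); robot.servo_line([*b,z+4.3],feed=40); robot.hold(.2); st("low")
grip(34/92); robot.servo_line([*b,90],feed=150); st("up")
robot.movep([420,-50,200],down(k)); st("away")
s=snap("scene","s6.png"); t=snap("top","t6.png")
for q,P,X in(("vial",VIAL,[490,92,4]),("chuck",CHUCK,[527,177,4])):
    ms={n:near(q,n,np.add(X,[0,0,25])) for n in("scene","top")}; print(q,*fit(ms,P,X))
for q in("wand_tip","wand_tail"):
    for n in("scene","top"): print(q,n,[(world(n,r["at"])) for r in viewer.pinpoint(q,n)][:3])
c=lambda i,r,cc:cv2.resize(i[r:r+130,cc:cc+130,::-1],(390,390),interpolation=cv2.INTER_CUBIC)
cv2.imwrite('pics/s6c.png',np.hstack([c(s,230,330),c(t,140,155)]))
E
python3 g.py
```

```text
j7 (np.float64(1.2881328173823565), 0)
touch -32 0.052180976309628375
grip t43.3 [ 462.3 -138.9  -30.5] w14.1 f20.0 [ 0.6  0.6 -0.2]
lift t44.3 [ 461.8 -138.5   89.3] w14.1 f20.0 [-0.4  0.1 -0.8]
low t47.5 [513.4 272.4 -26.3] w13.8 f20.0 [ 0.6 -0.8 -0.4]
up t48.9 [512.7 272.5  89.2] w34.0 f0.0 [-0.2 -0.3 -0.3]
away t50.2 [420.  -49.4 199.5] w34.3 f0.0 [ 0.3  0.7 -0.6]
vial [491.1  93.7   4.5] [ 0.2  0.   0.1 -0.2]
far chuck scene 145.7928017489523
chuck [554.9  77.8 225.4] [ 35.2   8.3  23.6 -38.9]
wand_tip scene [array([281.7, -40.9,   1. ]), array([599.8, 271.1,   6.7]), array([ 695. , -156.9,    3.9])]
wand_tip top [array([ 560.2, -508.7,    3.3]), array([ 239.1, -334.1,    3.5]), array([600.3, 264.7,   2.3])]
wand_tail scene [array([381. , -78.1,   0.1]), array([458.4, 276.8,   3.9]), array([ 146.1, -384.6,   -6.2])]
wand_tail top [array([451. , 272.5,   0.8]), array([ 141.1, -386.5,   -0.2])]
```

View pics/s6c.png

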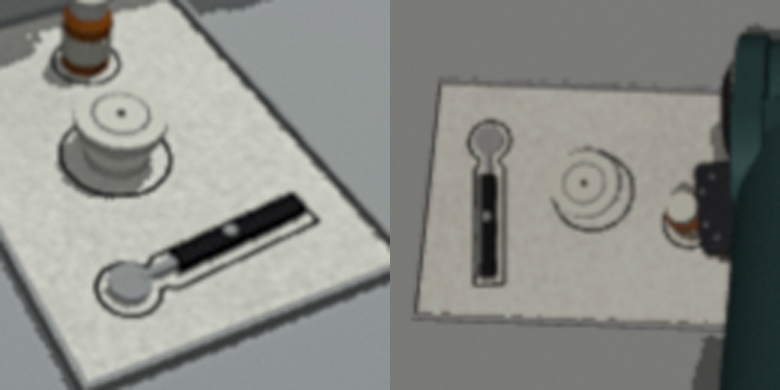

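All three items sit within their outlines: the chuck at (115,150), the wand from (130,285) to (300,205), and the bottle at (87,62). I'll check the numbers from the saved pictures.

```bash
cat > i.py <<'E'
from mv import *
im={n:cv2.cvtColor(cv2.imread(f'pics/{f}6.png'),cv2.COLOR_BGR2RGB) for n,f in(("scene","s"),("top","t"))}
u=[np.array([330+121.5/3-.5,230+112.5/3-.5]),np.array([155+193.5/3-.5,140+183.5/3-.5])]
print("chuck top",tri(["scene","top"],u),onplane("scene",u[0],42.),onplane("top",u[1],42.),"goal 527.2 177.4")
u=[np.array([330+231/3-.5,230+229/3-.5]),np.array([155+97/3-.5,140+216/3-.5])]
print("dot",tri(["scene","top"],u))
# wand: grasp point was x=-15; handle ends from dark pixels on its top plane
for n in im:
    g=cv2.cvtColor(im[n],cv2.COLOR_RGB2GRAY); c=proj(n,[506,273,16])[0]
    k,l,stt,ce=cv2.connectedComponentsWithStats(cv2.morphologyEx((g<80).astype(np.uint8),cv2.MORPH_CLOSE,np.ones((5,5))))
    i=min(range(1,k),key=lambda i:np.hypot(*(ce[i]-c)) if stt[i,4]>30 else 1e9)
    w=onplane(n,np.argwhere(l==i)[:,::-1],14.)[:,:2]; r=cv2.minAreaRect(w.astype(np.float32)); print(n,stt[i,4],r, "goal",np.array([528.3,271.7])-22.5*np.array([np.cos(.0585),-np.sin(.0585)]))
r=viewer.silhouettes("dish","top")
E
python3 i.py
```

```text
chuck top [526.5 178.4  42. ] [[526.2 178.7  42. ]] [[526.8 178.2  42. ]] goal 527.2 177.4
dot [512.6 271.5  15.3]
scene 405 ((508.8508605957031, 275.424072265625), (17.771207809448242, 98.81494140625), 86.51087188720703) goal [505.8 273. ]
top 251 ((505.9345703125, 272.3201904296875), (18.80404281616211, 97.03363800048828), 86.99048614501953) goal [505.8 273. ]
```

```bash
python3 -c "
from cell import robot
print(robot.job_done())"
```

```text
the job is handed in; nothing more can be done
None
```

I handed the job in at about 50 s on the robot's clock, with the bottle and chuck upright and the wand flat, each within about 2 mm of its outline's centre by camera; the first chuck grasp closed on nothing because the fingertips sit about 29 mm behind the reported TCP, and the bottle went down early at about 30 N, held by its cap, but stayed upright.

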